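# Put three containers back on their own stations

## Robot

A 6-joint arm with a two-finger parallel gripper is mounted at the origin on a cart in front of the work surface, level with it; the furniture and walls round the work are solid. World frame = base frame: x ahead of the robot, y to its left, z up, the work surface at z = 0. Lengths are in mm, angles in rad, forces in N, time in s.
With the tool pointing down it reaches from about 275 to 750 mm from the base axis. Payload 10.2 kg.
Tool frame: the origin (TCP) lies midway between the tips of the shut fingers; the grasp point (between the pads) lies 19 mm behind it (ctrl.grip_depth is the distance from the TCP to the grasp point, in mm); z points along the fingers, x is the direction in which the jaws open and shut, and the axes are right-handed (so a half turn about z gives the same grasp; the last joint's range is limited). The gripper opens to 88 mm and grips with 3 to 60 N. Pads are 18 mm wide; open, the fingers measure 123 mm over their backs; the gripper's body (75 mm by 187 mm) begins 45 mm behind the grasp point.
Start: joints at [1.105, 0.313, 1.498, -0, 1.331, -0.223], TCP at [126.234, 509.604, 238.72] pointing down, gripper open.
Joint ranges: [-2.94, 2.94], [-0.97, 2.17], [0.19, 2.56], [-1.23, 4.37], [0.02, 3.11], [-2.88, 2.88]. Speed limits (rad/s): [2.39, 2.39, 3.01, 3.14, 3.14, 3.14].

## Interface

Orientations are given as a rotation vector (axis times angle).
In Python, from workcell import ctrl gives the robot as it stands.
- The arm moves only by the tool move_arm, never from a script. Its argument "commands" is a list of rows, each a list of 3 entries, a list of its own where there are three numbers: the turn, a rotation vector about the tool's x, y, z in rad, then the shift along the tool's x, y, z in mm, then the gripper's target within -1 to 1 (fully open at 1, half-way at 0, shut at -1). In form: [[[wx, wy, wz], [dx, dy, dz], jaw], ...]. A call has 1 to 5 rows; each row shifts and turns the commanded pose from where the row before left it, along the tool's axes as they then stand; what a row does not reach is not made up. A row lasts 1/12 s, in which the tool goes at most 41.7 mm and 7.16 degrees, less where a joint would pass 70% of its speed; a pose out of reach is approached as far as the arm can. A call is refused whole if a number of a shift passes 41.7 or a number of a turn 0.125, either way. A call with a gripper value outside its range is refused whole. The fingers move at their own pace and stop on an object; "squeeze" is the grip in N (left out, the last holds). Time passes only in rows, so rows that do not move let the fingers close. It gives the time, the measured TCP pose, the force and the opening at its end, in the units of the state.
- ctrl.observe(): the state, without advancing time (a new reading comes with each control period).
- ctrl.get_image(name): name is "scene" or "side" or "wrist"; returns a dict with "color" (480x640x3 uint8, red, green, blue), "z_map" (480x640 float32, mm along the optical axis (not along the pixel's ray), 0 where there is no reading), "K" (3x3 intrinsics, pixels), "R" (3x3) and "t" (3): a world point X has camera coordinates R X + t. Camera axes: x right, y down, z forward; pixel columns grow to the right and rows downward; lengths in mm; the calibration is good to about 2 mm. A picture is of the moment at which its call begins.
- ctrl.hand_in(): hands the job in, once; it reports no verdict.
Trained networks look in a picture, given as the dict that the camera call returned (one of the last four; its "shot" number tells which), for a name from the list of things; names that differ only in an ending like _2 or _b are one class to them, and where a whole thing is asked for, a point or a joint stands for the part that bears it (a point fixed in the world has none). Each returns a list of dicts, best first, with "p" (0 to 1); they miss things now and then, are a little off and sometimes report something else, mostly with a low value. They report only what shows in the picture. A call takes as long as a camera call. They do not tell look-alikes from the thing itself.
- ctrl.spot_in(picture, label): "at" ([column, row] as shares, 0 to 1, of the picture: columns of its width, rows of its height, amid what is visible of it).
- ctrl.place_of(picture, label): "at" ([column, row] as shares, 0 to 1, of the picture: columns of its width, rows of its height: a listed point, or the origin of a listed thing).
The state is a dict: "time": time; "joints": joint angles; "qvel": joint speeds; "effort": joint torques, N m; "tool_pos": TCP position; "tcp_rot": TCP orientation; "wrist_force": force on the tool from outside, world axes, zero at the start; "wrist_torque": the same for the moment, N m; "finger_gap": opening from 0.0 (shut) to 1.0 (fully open).
Only numpy, scipy, OpenCV 4.12 (cv2) and the standard library are available. Lean on these libraries where they do the work, as an engineer would, in place of code of your own. Each camera call takes 0.05 s, during which the arm holds its last target. There are 200 camera calls.

## Task

The glass bottle, the small carton and the capped tube have each been left on the wrong bench station. Change them round so that the bottle stands on the round plate of the magnetic stirrer, the carton on the pan of the balance and the tube on the finned aluminium cooling block, each upright in the middle and let go; the rubber mat is free for parking one of them on the way. Do not tip any of them over, and leave the reservoir, the well plate and the calculator where they lie.

Things in the scene. Friction and masses are not known exactly. Their poses are not given: they have to be found in the camera images.
- bottle: clear empty 250 ml glass bottle with a dark blue screw cap, upright, about 0.26 kg. Body 69 mm diameter, 140 mm tall; the cap, 53 mm diameter, spans 116 to 138 mm above the foot and is the place to grip. Origin at the centre of its foot, z up along it. It starts on one of the other stations.
- carton: small white folding carton, closed, upright, about 0.05 kg: 32 mm along its own x, 46 mm along its own y, 62 mm tall. Origin at the centre of its foot, z up. Firm enough to grip on either pair of side faces. It starts on one of the other stations; its final heading is free.
- tube: self-standing 50 ml plastic tube with pink contents and a blue screw cap, upright, about 0.03 kg, 113 mm tall; body 27 mm diameter, cap 34 mm diameter spanning 98 to 112 mm above the foot. Origin at the centre of its foot, z up. It starts on one of the other stations.
- stirrer: magnetic stirrer, fixed: white housing with a round white plate of 98 mm diameter, whose top is 40 mm above the worktop; a control strip with a black knob (top at 43 mm) lies 55 to 87 mm from the plate's centre, toward its own -x. Origin on the worktop, straight below the centre of the plate; z up.
- balance: compact balance, fixed: grey housing with a square steel pan, 92 x 92 mm, whose top is 30 mm above the worktop; a strip with a black display and keys (27 mm high) lies toward its own -x, to 89 mm from the pan's centre. Origin on the worktop, straight below the centre of the pan; z up.
- cooling_block: passive cooling block, fixed: bare aluminium, 100 x 100 mm, smooth flat top 36 mm above the worktop, upright fins below the top slab, a dark screw at each corner. Origin on the worktop, straight below the centre of its top; z up.
- spare_mat: the free spot: a dark ribbed rubber mat, 110 x 110 mm, fixed, top 5 mm above the worktop, empty at the start. Origin on the worktop below its centre; z up.
- reservoir: bystander: white open reagent reservoir, 74 x 150 x 27 mm, long along its own y, loose on the worktop nearer the robot. Origin at the centre of its underside.
- plate: bystander: white 96-well plate, 85 x 128 x 15 mm, long along its own y, loose on the worktop nearer the robot. Origin at the centre of its underside.
- calculator: bystander: black desk calculator, 150 x 102 x 21 mm, long along its own x, loose on the worktop beyond the stations. Origin at the centre of its underside.
Not all that is in view belongs to the job. Leave any yellow look-alike of the cooling_block alone.

How it is judged (in metres and radians):
At the end, for the whole second after the job is handed in: The bottle stands on the stirrer's plate, the carton on the balance's pan and the tube on the cooling block: each upright (within 0.1 rad), its foot resting on the top (within 5 mm of its height) and its centre within 15 mm of the middle of the station, at rest (horizontal distance between bottle and stirrer below 0.015 m and z of bottle in the frame of stirrer between 0.035 and 0.045 m and angle between each of bottle, carton, tube's own z axis and vertical below 0.1 rad and linear speed of each of bottle, carton, tube below 0.02 m/s and angular speed of each of bottle, carton, tube below 0.2 rad/s and horizontal distance between carton and balance below 0.015 m and z of carton in the frame of balance between 0.025 and 0.035 m and horizontal distance between tube and cooling_block below 0.015 m and z of tube in the frame of cooling_block between 0.031 and 0.041 m); the robot touches nothing.
It fails at once if the bottle, carton or tube is tipped over (angle between any of bottle, carton, tube's own z axis and vertical above 0.6 rad).
It fails at once if the reservoir is pushed from its place (more than 20 mm) (distance of reservoir from where it was at the start of the episode above 0.02 m).
It fails at once if the well plate is pushed from its place (more than 20 mm) (distance of plate from where it was at the start of the episode above 0.02 m).
It fails at once if the calculator is pushed from its place (more than 20 mm) (distance of calculator from where it was at the start of the episode above 0.02 m).
It also fails if it takes over 118 s, if anything falls off the work surface, if the arm or the gripper's body presses on something with over 40 N, if the wrist force passes 120 N, or if a joint passes its speed limit or range.

## Working session

There is one attempt and no reset: what is moved stays moved. The work goes in short steps, Python scripts to look and compute and a tool call to move; the robot and the scene stay as the last step left them, time stands still between calls to the robot, and variables do not carry over. Pictures are saved under pics/ and viewed, on a budget of 14 in all, crops included, one or two more only if the job needs it, and the job is handed in when it is done.

Besides the shell and the picture viewer there is one more tool, called after "Call:" as name(argument=value, ...), one argument or row to a line, values as JSON. move_arm: Moves the arm, as the interface text tells. Its arguments: {"type":"object","properties":{"commands":{"type":"array","items":{"type":"array"}},"squeeze":{"type":"number"}},"required":["commands"]}

```bash
mkdir -p pics; ls
cat > h.py <<'E'
import numpy as np, cv2
from workcell import ctrl
L=["bottle","carton","tube","stirrer","balance","cooling_block","spare_mat","reservoir","plate","calculator"]
def ray(p,at,z=None,uv=False):
    u,v=(at if uv else (at[0]*640,at[1]*480)); K,R,t=map(np.array,(p["K"],p["R"],p["t"])); t=t.ravel()
    d=R.T@(np.linalg.inv(K)@[u,v,1]); c=-R.T@t
    return c+d*(z-c[2])/d[2]
def proj(p,X):
    q=np.array(p["R"])@X+np.array(p["t"]).ravel(); q=np.array(p["K"])@q; return q[:2]/q[2]
def cloud(p):
    K,R,t=map(np.array,(p["K"],p["R"],p["t"])); z=p["z_map"]
    v,u=np.mgrid[:480,:640]; c=np.stack([(u-K[0,2])/K[0,0]*z,(v-K[1,2])/K[1,1]*z,z],-1)-t.ravel()
    w=c@R; w[z==0]=np.nan; return w
def save(p,n): cv2.imwrite(f"pics/{n}.png",cv2.cvtColor(p["color"],cv2.COLOR_RGB2BGR))
E
python3 - <<'E'
from h import *
print(ctrl.observe())
for n in("scene","side","wrist"):
    p=ctrl.get_image(n); save(p,n+"0"); print(n,"cam",-np.array(p["R"]).T@np.array(p["t"]).ravel())
    w=cloud(p)
    for l in L:
        for r in ctrl.place_of(p,l)[:3]:
            if r["p"]<.2: continue
            u,v=r["at"]; u=int(u*640);v=int(v*480)
            print(l,round(r["p"],2),(u,v),ray(p,r["at"],{"stirrer":0}.get(l,30 if l in("bottle","carton","tube") else 0)).round(), w[min(v,479),min(u,639)].round() if 0<=u<640 and 0<=v<480 else '')
E
```

```text
pics
{'time': 0.0, 'joints': array([ 1.10460977e+00,  3.13440866e-01,  1.49840879e+00, -2.50827884e-05,
        1.33099106e+00, -2.23417141e-01]), 'qvel': array([-5.34955170e-04, -2.05264754e-04, -3.43242404e-04,  1.35426859e-03,
        6.93786192e-05, -1.22830858e-03]), 'effort': array([-6.08764312e-04, -4.02199030e+01, -2.52276617e+01,  6.95056329e-02,
        3.51132907e-02, -6.95224571e-05]), 'tool_pos': array([126.12316419, 509.38155661, 238.17638987]), 'tcp_rot': array([ 2.47364055e+00,  1.93577407e+00, -1.75659091e-03]), 'wrist_force': array([-0.28241229,  1.20700443, -0.12540322]), 'wrist_torque': array([ 0.01547629, -0.01337652,  0.0256547 ]), 'finger_gap': 0.9966575361603432}
scene cam [-527.23918146 -606.79857883 1008.94246916]
bottle 0.74 (344, 235) [633. 113.  30.] [600.  94.  58.]
carton 0.56 (266, 233) [495. 317.  30.] [477. 304.  48.]
tube 0.81 (388, 269) [568. -85.  30.] [546. -92.  48.]
stirrer 0.97 (385, 280) [549. -87.   0.] [ 513. -103.   36.]
balance 0.84 (345, 245) [623. 103.   0.] [594.  85.  27.]
cooling_block 0.6 (267, 241) [493. 314.  -0.] [456. 284.  38.]
[... 575 characters left out ...]
.] [ 551. -105.   49.]
stirrer 0.74 (358, 312) [563. -83.   0.] [ 540. -133.   39.]
stirrer 0.52 (405, 356) [ 594. -289.    0.] [ 589. -298.   10.]
balance 0.82 (360, 274) [643.  95.   0.] [ 554. -108.  133.]
cooling_block 0.73 (287, 248) [490. 338.   0.] [471. 274.  35.]
cooling_block 0.57 (245, 219) [408. 603.   0.] [397. 540.  33.]
spare_mat 0.92 (403, 356) [ 591. -289.    0.] [ 587. -293.    6.]
reservoir 0.88 (251, 277) [339. 199.   0.] [336. 188.   7.]
plate 0.76 (290, 349) [ 350. -170.    0.] [ 346. -182.   13.]
calculator 0.77 (369, 244) [747. 265.   0.] [658.  73. 110.]
wrist cam [ 54.95025502 525.84409452 386.4274058 ]
cooling_block 0.55 (435, 402) [409. 588.   0.] [373. 581.  38.]
```

View pics/scene0.png

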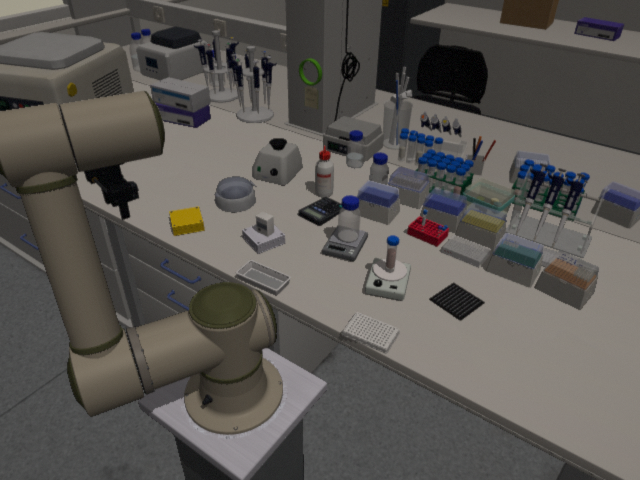

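View pics/side0.png

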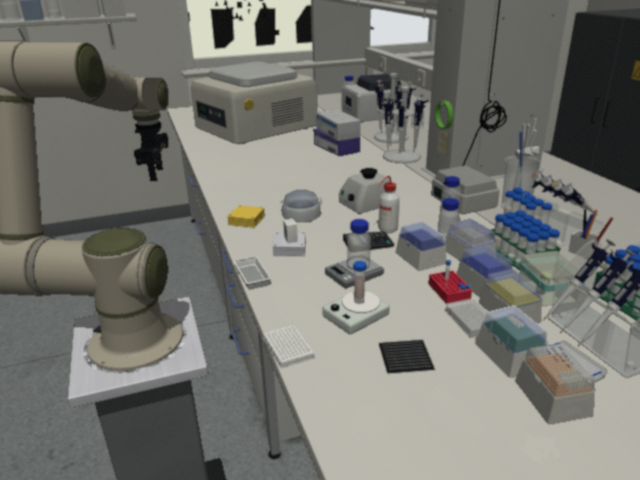

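Run:
```python
from h import *
from scipy.spatial.transform import Rotation as Ro
print(Ro.from_rotvec(ctrl.observe()["tcp_rot"]).as_matrix().round(3))
for n in("scene","side"):
    p=ctrl.get_image(n); w=cloud(p); c=p["color"].astype(int)
    # cap-top / box-top clusters by height around each guess
    for l,x,y,z0,z1,r in(("bottle",635,105,158,178,50),("carton",495,325,90,104,45),("tube",565,-85,145,158,40),("stirrer",555,-85,37,43,70),("balance",630,100,26,33,75),("block",490,325,32,40,75),("yblock",408,598,30,42,80),("mat",585,-293,3,8,75)):
        m=(np.hypot(w[...,0]-x,w[...,1]-y)<r)&(w[...,2]>z0)&(w[...,2]<z1)
        q=w[m]
        if len(q)>8:
            rc=cv2.minAreaRect(q[:,:2].astype(np.float32)); print(n,l,len(q),"z",np.median(q[:,2]).round(1),"mean",q[:,:2].mean(0).round(1),"rect",np.round(rc[0],1),np.round(rc[1],1),round(rc[2],1),"rgb",c[m].mean(0).round())
```

```text
[[ 0.24   0.971 -0.   ]
 [ 0.971 -0.24  -0.   ]
 [-0.    -0.    -1.   ]]
scene bottle 170 z 167.4 mean [628.6  96.4] rect [632.2  99. ] [55.2 51.1] 71.0 rgb [26. 34. 98.]
scene carton 120 z 97.7 mean [488.8 318.2] rect [491.3 321.6] [52. 38.] 88.9 rgb [133. 129. 124.]
scene tube 88 z 151.9 mean [551.5 -94.3] rect [551.9 -90.9] [34.3 31.5] 69.3 rgb [ 20.  57. 116.]
scene stirrer 398 z 39.8 mean [550.6 -93.3] rect [547.2 -95.4] [114.9  99.1] 24.9 rgb [145. 139. 135.]
scene balance 307 z 28.6 mean [608.4  93.6] rect [621.4  98.7] [131.9 105.3] 14.0 rgb [81. 80. 82.]
scene block 392 z 36.2 mean [473.2 319.9] rect [487.5 326.4] [108.9 102. ] 72.2 rgb [132. 128. 131.]
scene yblock 555 z 36.5 mean [402.1 586.5] rect [404.4 589.5] [109.9  99.9] 54.2 rgb [151. 124.  16.]
scene mat 786 z 5.0 mean [ 586.4 -293.2] rect [ 586.6 -290.8] [143.5 137.4] 69.0 rgb [38. 36. 36.]
side bottle 184 z 169.6 mean [634.9  88.6] rect [635.7  93. ] [51.9 52.1] 24.1 rgb [ 40.  48. 119.]
side carton 97 z 98.9 mean [494.8 311.6] rect [495.9 315.7] [51.4 32.4] 89.8 rgb [168. 168. 160.]
side tube 109 z 154.0 mean [556.5 -99.8] rect [557.  -96.8] [32.4 33.2] 27.5 rgb [ 39.  74. 137.]
side stirrer 450 z 41.0 mean [ 556.2 -102.5] rect [554.  -99.9] [124.5 103.9] 22.3 rgb [190. 188. 181.]
side balance 334 z 29.1 mean [610.6  84.5] rect [623.7  93.6] [134.9 105.4] 9.2 rgb [101. 103. 102.]
side block 326 z 37.2 mean [487.9 312.3] rect [492.8 322.1] [107.4 100.4] 69.8 rgb [167. 167. 168.]
side yblock 381 z 37.2 mean [409.4 581.1] rect [409.3 586.9] [111.1 105.2] 53.5 rgb [179. 155.  67.]
side mat 1172 z 6.1 mean [ 586.1 -297.4] rect [ 584.4 -292.9] [148.  144.7] 74.9 rgb [70. 70. 67.]
```

Candidates:
- **Bottle:** scene (348,218), on the balance. Look-alike capped bottles at (379,165) and (355,150), red-capped one at (325,172).
- **Tube:** (392,260), on the stirrer. Look-alikes are the rack tubes at (450,165) and in the red rack at (425,225).
- **Carton:** (265,225), on the bare aluminium block.
- **Cooling block:** (265,238). The yellow block at (186,220) is the decoy.

I'll take wrist close-ups on the way.

Call:
move_arm(
  commands=[
    [[0,0,-0.121],[0,0,0],1],
    [[0,0,-0.121],[0,0,0],1],
    [[0,0,0],[-19,29,0],1],
    [[0,0,0],[-19,29,0],1],
    [[0,0,0],[-19,29,0],1],
  ],
)

```text
time: 2.17
tool_pos: [213.9, 451.8, 238.7]
tcp_rot: [2.221, 2.222, 0.0]
wrist_force: [-0.0, 0.4, 0.2]
finger_gap: 1.002
```

Call:
move_arm(
  commands=[
    [[0,0,0],[-19,29,0],1],
    [[0,0,0],[-19,29,0],1],
    [[0,0,0],[-19,29,0],1],
    [[0,0,0],[-19,29,0],1],
    [[0,0,0],[-19,29,0],1],
  ],
)

```text
time: 2.58
tool_pos: [359.4, 356.3, 238.9]
tcp_rot: [2.222, 2.22, 0.001]
wrist_force: [-0.6, -0.5, 0.4]
finger_gap: 0.996
```

Call:
move_arm(
  commands=[
    [[0,0,0],[-19,29,0],1],
    [[0,0,0],[-19,29,0],1],
    [[0,0,0],[0,0,0],1],
    [[0,0,0],[0,0,0],1],
  ],
)

```text
time: 2.92
tool_pos: [417.0, 318.5, 238.4]
tcp_rot: [-2.225, -2.217, 0.001]
wrist_force: [-0.8, -0.2, 0.1]
finger_gap: 1.005
```

```bash
cat >> h.py <<'E'
from scipy.spatial.transform import Rotation as Ro
def me(p,rows):
    w=cloud(p)
    for l,x,y,z0,z1,r in rows:
        m=(np.hypot(w[...,0]-x,w[...,1]-y)<r)&(w[...,2]>z0)&(w[...,2]<z1); q=w[m]
        if len(q)>8:
            rc=cv2.minAreaRect(q[:,:2].astype(np.float32)); b,rad=cv2.minEnclosingCircle(q[:,:2].astype(np.float32))
            print(l,len(q),"z",np.median(q[:,2]).round(1),"mean",q[:,:2].mean(0).round(1),"rect",np.round(rc[0],1),np.round(rc[1],1),round(rc[2],1),"circ",np.round(b,1),round(rad,1))
def st():
    s=ctrl.observe(); R=Ro.from_rotvec(s["tcp_rot"]).as_matrix()
    print("t",round(s["time"],2),"tcp",s["tool_pos"].round(1),"x",R[:,0].round(3),"z",R[:,2].round(3),"F",s["wrist_force"].round(1),"gap",round(s["finger_gap"]*88,1)); return s
E
python3 - <<'E'
from h import *
st(); p=ctrl.get_image("wrist"); save(p,"w1")
me(p,[("carton",493,320,92,104,45),("block",490,322,32,40,75)])
for l in("carton","cooling_block"):
  for r in ctrl.place_of(p,l)[:2]: print(l,r["p"],np.array(r["at"])*[640,480],ray(p,r["at"],36 if l=="carton" else 0).round(1))
E
```

```text
t 2.92 tcp [417.  318.5 238.4] x [ 0.003  1.    -0.   ] z [-0.001 -0.    -1.   ] F [-0.8 -0.2  0.1] gap 88.4
carton 2009 z 99.7 mean [491. 319.] rect [492.7 319.1] [45.8 33. ] 88.8 circ [492.4 319.1] 27.4
block 6311 z 37.7 mean [477.4 328.3] rect [490. 326.] [100.3 100.4] 70.7 circ [489.4 325.8] 69.6
cooling_block 0.93 [581.632 188.016] [405.4 589.8   0. ]
cooling_block 0.58 [327.296 265.104] [490.  325.9   0. ]
```

View pics/w1.png

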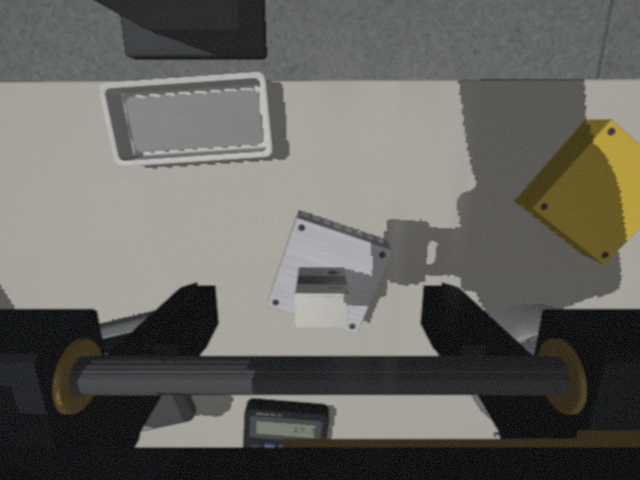

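Wrist view: carton on the bare aluminium block around (325,290), and the yellow decoy at (570,190). The network's top answer was the decoy, and the grey block agrees with the depth fit (490,326). On to the bottle, then the tube.

Call:
move_arm(
  commands=[
    [[0,0,0],[-28,18,0],1],
    [[0,0,0],[-28,18,0],1],
    [[0,0,0],[-28,18,0],1],
    [[0,0,0],[-28,18,0],1],
    [[0,0,0],[-28,18,0],1],
  ],
)

```text
time: 3.48
tool_pos: [505.9, 179.1, 239.0]
tcp_rot: [2.22, 2.223, 0.0]
wrist_force: [0.1, 1.2, -0.3]
finger_gap: 0.999
```

Call:
move_arm(
  commands=[
    [[0,0,0],[-28,18,0],1],
    [[0,0,0],[-28,18,0],1],
    [[0,0,0],[-28,18,0],1],
    [[0,0,0],[0,0,0],1],
    [[0,0,0],[0,0,0],1],
  ],
)

```text
time: 3.9
tool_pos: [559.9, 95.3, 238.5]
tcp_rot: [-2.223, -2.219, 0.0]
wrist_force: [-0.8, -0.5, -0.4]
finger_gap: 1.003
```

Run:
```python
from h import *
st(); p=ctrl.get_image("wrist"); save(p,"w2")
me(p,[("bottle",634,96,158,178,50),("balance",628,96,24,34,100),("tube",555,-93,145,160,40),("stir",552,-95,37,42,75)])
for l in("bottle","balance"):
  for r in ctrl.place_of(p,l)[:2]: print(l,r["p"],np.array(r["at"])*[640,480],ray(p,r["at"],30 if l=="bottle" else 0).round(1))
```

```text
t 3.9 tcp [559.9  95.3 238.5] x [0.001 1.    0.   ] z [-0.  0. -1.] F [-0.8 -0.5 -0.4] gap 88.2
bottle 2502 z 170.0 mean [620.6  97.2] rect [621.3  97.3] [25.1 52.5] 0.8 circ [632.9  97.4] 26.3
balance 7969 z 27.8 mean [593.5  98.4] rect [620.2  98.4] [140.7 106.6] 14.1 circ [619.9  98.6] 85.8
tube 2351 z 154.5 mean [554.7 -91.3] rect [554.9 -94.2] [35.3 32.8] 51.8 circ [555.5 -94.2] 18.1
stir 4552 z 41.3 mean [554.8 -87.3] rect [548.3 -98.4] [125.1  96.9] 26.5 circ [543.3 -93.7] 66.7
bottle 0.91 [326.272 276.816] [634.4 101.2  30. ]
```

Call:
move_arm(
  commands=[
    [[0,0,0],[-38,-15,0],1],
    [[0,0,0],[-38,-15,0],1],
    [[0,0,0],[-38,-15,0],1],
    [[0,0,0],[-38,-15,0],1],
    [[0,0,0],[-38,-15,0],1],
  ],
)

```text
time: 4.47
tool_pos: [483.6, -94.6, 239.1]
tcp_rot: [2.219, 2.223, 0.001]
wrist_force: [0.6, -1.0, -0.2]
finger_gap: 0.999
```

Call:
move_arm(
  commands=[
    [[0,0,0],[0,0,0],1],
    [[0,0,0],[0,0,0],1],
    [[0,0,0],[0,0,0],1],
  ],
)

```text
time: 4.72
tool_pos: [484.9, -93.5, 239.0]
tcp_rot: [2.221, 2.222, 0.001]
wrist_force: [-1.1, 1.1, 0.8]
finger_gap: 1.0
```

```bash
python3 - <<'E'
from h import *
st(); p=ctrl.get_image("wrist"); save(p,"w3")
me(p,[("tube",555,-93,145,160,40),("stir",552,-95,37,42,75),("mat",586,-293,2,9,85),("plate",349,-167,10,20,90)])
for l in("tube","stirrer","spare_mat"):
  for r in ctrl.place_of(p,l)[:2]: print(l,r["p"],np.array(r["at"])*[640,480],ray(p,r["at"],40 if l=="tube" else 0).round(1))
E
python3 -c "
import cv2,numpy as np
cv2.imwrite('pics/w23.png',cv2.resize(np.vstack([cv2.imread('pics/w2.png')[200:480],cv2.imread('pics/w3.png')]),None,fx=.78,fy=.78))"
```

```text
t 4.72 tcp [484.9 -93.5 239. ] x [-0.  1.  0.] z [ 0.001  0.    -1.   ] F [-1.1  1.1  0.8] gap 88.0
tube 1660 z 154.5 mean [552.6 -94.7] rect [553.9 -94.8] [30.3 34.3] 5.6 circ [555.6 -94.6] 17.2
stir 3575 z 41.3 mean [549.6 -94. ] rect [548.1 -99.2] [126.3  97.1] 27.3 circ [542.9 -94.8] 65.9
mat 8634 z 6.5 mean [ 569.9 -299.9] rect [ 568.1 -300.1] [131.4 166.5] 26.2 circ [ 586. -293.] 85.0
plate 12917 z 16.1 mean [ 344.6 -163.3] rect [ 343.7 -162.3] [ 84.8 126.6] 5.4 circ [ 343.5 -162.8] 73.6
tube 0.61 [323.392 279.792] [558.9 -90.5  40. ]
stirrer 0.92 [323.2   269.376] [563.4 -90.2   0. ]
stirrer 0.57 [497.92  342.192] [655.2 116.3   0. ]
spare_mat 0.73 [147.008 291.888] [ 590.8 -289.2    0. ]
```

View pics/w23.png

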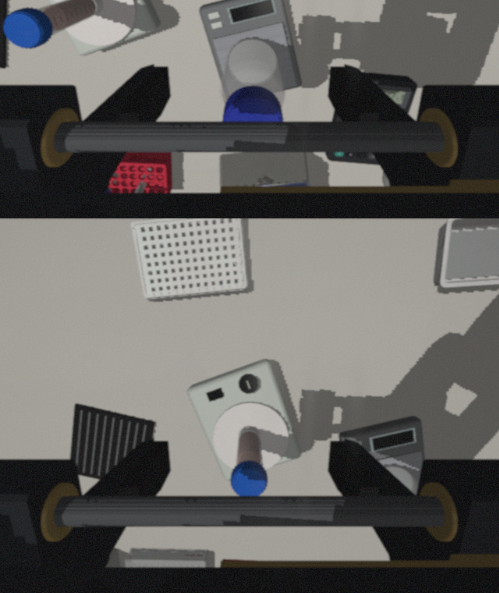

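Call:
move_arm(
  commands=[
    [[0,0,0],[-1,24,0],1],
    [[0,0,0],[0,24,0],1],
    [[0,0,0],[0,23,0],1],
    [[0,0,0],[0,0,25],1],
    [[0,0,0],[0,0,25],1],
  ],
)

```text
time: 5.33
tool_pos: [557.2, -94.8, 188.4]
tcp_rot: [2.218, 2.221, 0.002]
wrist_force: [0.3, -0.9, -0.6]
finger_gap: 0.995
```

Call:
move_arm(
  commands=[
    [[0,0,0],[0,0,25],1],
    [[0,0,0],[0,0,25],1],
    [[0,0,0],[0,0,13],1],
    [[0,0,0],[0,0,0],1],
    [[0,0,0],[0,0,0],1],
  ],
)

```text
time: 5.75
tool_pos: [555.9, -95.0, 125.7]
tcp_rot: [-2.221, -2.221, 0.0]
wrist_force: [-0.1, -0.3, -0.1]
finger_gap: 0.996
```

Call:
move_arm(
  commands=[
    [[0,0,0],[0,0,0],-0.1],
    [[0,0,0],[0,0,0],-0.15],
    [[0,0,0],[0,0,0],-0.2],
    [[0,0,0],[0,0,0],-0.25],
    [[0,0,0],[0,0,0],-0.3],
  ],
  squeeze=15,
)

```text
time: 6.17
tool_pos: [555.9, -95.8, 126.2]
tcp_rot: [2.222, 2.22, 0.0]
wrist_force: [-0.8, 1.2, -0.2]
finger_gap: 0.646
```

Call:
move_arm(
  commands=[
    [[0,0,0],[0,0,0],-1],
    [[0,0,0],[0,0,0],-1],
    [[0,0,0],[0,0,0],-1],
    [[0,0,0],[0,0,0],-1],
    [[0,0,0],[0,0,0],-1],
  ],
)

```text
time: 6.58
tool_pos: [555.7, -95.7, 125.7]
tcp_rot: [-2.222, -2.221, 0.0]
wrist_force: [0.4, 0.5, 0.8]
finger_gap: 0.375
```

Call:
move_arm(
  commands=[
    [[0,0,0],[0,0,0],-1],
    [[0,0,0],[0,0,-8],-1],
    [[0,0,0],[0,0,-17],-1],
    [[0,0,0],[0,0,-17],-1],
    [[0,0,0],[0,0,-8],-1],
  ],
)

```text
time: 7.0
tool_pos: [556.4, -95.9, 178.2]
tcp_rot: [2.22, 2.219, 0.002]
wrist_force: [0.3, 0.1, 0.7]
finger_gap: 0.379
```

```bash
python3 - <<'E'
from h import *
st(); p=ctrl.get_image("scene"); save(p,"s1"); w=cloud(p)
for n,(a,b,c,d) in {"mat":(500,720,-420,-170),"stir":(500,700,-220,0),"bal":(540,740,0,220),"blk":(420,640,210,440)}.items():
    m=(w[...,0]>a)&(w[...,0]<b)&(w[...,1]>c)&(w[...,1]<d)&(w[...,2]>60)
    print(n,[ (int(x),int(y),int(z)) for x,y,z in w[m][::60]])
for r in ctrl.spot_in(p,"tube")[:2]: u,v=(np.array(r["at"])*[640,480]).astype(int);print(r["p"],u,v,w[v,u])
E
python3 -c "
import cv2;cv2.imwrite('pics/s1c.png',cv2.resize(cv2.imread('pics/s1.png')[170:350,280:520],None,fx=3,fy=3))"
```

```text
t 7.0 tcp [556.4 -95.9 178.2] x [ 0.001  1.    -0.001] z [ 0.003 -0.001 -1.   ] F [0.3 0.1 0.7] gap 33.4
mat [(585, -170, 286), (553, -178, 284), (519, -172, 285), (533, -186, 271), (519, -176, 253)]
stir [(501, -14, 499), (512, -33, 490), (564, -49, 471), (551, -48, 467), (548, -61, 464), (568, -108, 464), (537, -136, 474), (514, -142, 474), (500, -134, 469), (539, -155, 455), (507, -138, 455), (523, -156, 449), (571, -162, 426), (517, -150, 437), (552, -167, 422), (521, -156, 424), (509, -147, 418), (501, -139, 411), (510, -143, 401), (507, -138, 392), (524, -123, 374), (528, -119, 365), (535, -124, 358), (539, -121, 350), (518, -82, 340), (539, -122, 341), (563, -13, 286), (522, -93, 331), (522, -120, 337), (533, -134, 334), (570, -134, 313), (532, -16, 284), (528, -85, 307), (534, -111, 311), (534, -128, 314), (552, -136, 305), (524, -7, 266), (556, -14, 249), (532, -68, 278), (533, -88, 282), (540, -65, 267), (528, -36, 259), (584, -180, 284), (566, -160, 283), (583, -140, 264), (550, -159, 284), (559, -177, 284), (523, -49, 247), (545, -70, 241), (534, -108, 258), (551, -142, 259), (549, -186, 274), (521, -137, 264), (547, -63, 214), (532, -158, 257), (566, -87, 204), (546, -65, 200), (523, -177, 254), (523, -173, 246), (544, -73, 184), (545, -86, 179), (546, -119, 182), (545, -98, 154), (546, -96, 132), (543, -94, 112)]
bal [(647, 119, 169), (644, 88, 167), (610, 95, 168), (625, 72, 158), (611, 101, 140), (606, 108, 129), (624, 66, 129), (604, 85, 122), (604, 116, 98), (618, 67, 103), (602, 79, 95), (600, 98, 78), (597, 103, 66)]
blk [(510, 345, 96), (474, 335, 96), (477, 314, 92), (495, 301, 76), (476, 306, 69)]
0.94 391 238 [541.90002956 -93.32785341 160.90626997]
```

View pics/s1c.png

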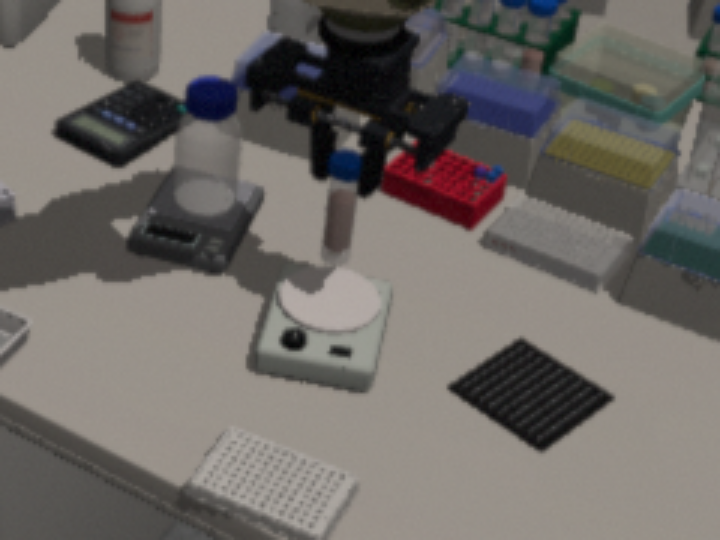

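Tube is held upright at crop (342,205), and the surroundings of the mat are clear. Parking it.

Call:
move_arm(
  commands=[
    [[0,0,0],[-14,2,0],-1],
    [[0,0,0],[-28,4,0],-1],
    [[0,0,0],[-28,4,0],-1],
    [[0,0,0],[-28,4,0],-1],
    [[0,0,0],[-28,4,0],-1],
  ],
)

```text
time: 7.52
tool_pos: [573.2, -223.9, 174.4]
tcp_rot: [-2.221, -2.219, 0.001]
wrist_force: [0.7, -0.7, 0.2]
finger_gap: 0.38
```

Call:
move_arm(
  commands=[
    [[0,0,0],[-28,4,0],-1],
    [[0,0,0],[-28,4,0],-1],
    [[0,0,0],[-15,4,0],-1],
    [[0,0,0],[0,0,10],-1],
    [[0,0,0],[0,0,18],-1],
  ],
)

```text
time: 7.93
tool_pos: [585.5, -294.1, 147.1]
tcp_rot: [2.223, 2.218, 0.0]
wrist_force: [1.1, 0.4, -0.8]
finger_gap: 0.376
```

Call:
move_arm(
  commands=[
    [[0,0,0],[0,0,18],-1],
    [[0,0,0],[0,0,18],-1],
    [[0,0,0],[0,0,12],-1],
    [[0,0,0],[0,0,5],-1],
    [[0,0,0],[0,0,0],-1],
  ],
)

```text
time: 8.35
tool_pos: [585.0, -292.2, 93.1]
tcp_rot: [-2.22, -2.219, 0.001]
wrist_force: [-0.3, -0.4, -0.8]
finger_gap: 0.379
```

Call:
move_arm(
  commands=[
    [[0,0,0],[0,0,1],-1],
    [[0,0,0],[0,0,1],-1],
    [[0,0,0],[0,0,0],-1],
  ],
)

```text
time: 8.6
tool_pos: [585.9, -292.9, 93.4]
tcp_rot: [2.221, 2.22, 0.0]
wrist_force: [-0.5, -0.4, -0.3]
finger_gap: 0.38
```

Call:
move_arm(
  commands=[
    [[0,0,0],[0,0,1],-1],
    [[0,0,0],[0,0,1],-1],
    [[0,0,0],[0,0,0],-1],
  ],
)

```text
time: 8.85
tool_pos: [585.6, -292.8, 90.8]
tcp_rot: [2.222, 2.221, 0.0]
wrist_force: [0.4, -0.4, 0.0]
finger_gap: 0.38
```

```bash
python3 - <<'E'
from h import *
st(); p=ctrl.get_image("side"); save(p,"d1")
E
python3 -c "
import cv2;cv2.imwrite('pics/d1c.png',cv2.resize(cv2.imread('pics/d1.png')[260:400,330:500],None,fx=4,fy=4))"
```

```text
t 8.85 tcp [ 585.6 -292.8   90.8] x [ 0.001  1.    -0.   ] z [ 0. -0. -1.] F [ 0.4 -0.4  0. ] gap 33.4
```

View pics/d1c.png

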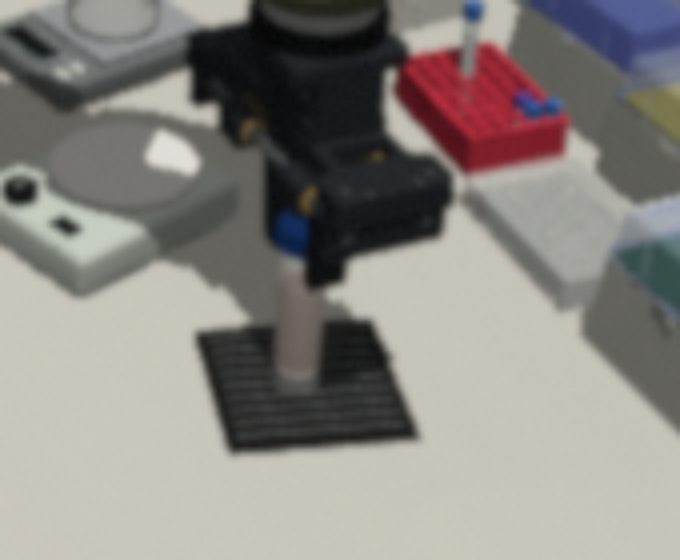

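Call:
move_arm(
  commands=[
    [[0,0,0],[0,0,0],-0.1],
    [[0,0,0],[0,0,0],0.2],
    [[0,0,0],[0,0,0],0.6],
    [[0,0,0],[0,0,0],1],
    [[0,0,0],[0,0,0],1],
  ],
)

```text
time: 9.32
tool_pos: [585.6, -292.8, 90.7]
tcp_rot: [2.222, 2.221, 0.0]
wrist_force: [-0.5, 0.5, 0.2]
finger_gap: 0.726
```

Call:
move_arm(
  commands=[
    [[0,0,0],[0,0,0],1],
    [[0,0,0],[0,0,-10],1],
    [[0,0,0],[0,0,-20],1],
    [[0,0,0],[0,0,-40],1],
    [[0,0,0],[0,0,-40],1],
  ],
)

```text
time: 9.73
tool_pos: [585.1, -292.4, 202.0]
tcp_rot: [-2.221, -2.219, 0.001]
wrist_force: [0.5, -0.3, 0.8]
finger_gap: 1.0
```

Call:
move_arm(
  commands=[
    [[0,0,0],[0,0,-38],1],
    [[0,0,0],[33,-16,0],1],
    [[0,0,0],[33,-17,0],1],
    [[0,0,0],[33,-17,0],1],
    [[0,0,0],[33,-17,0],1],
  ],
)

```text
time: 10.15
tool_pos: [517.6, -159.4, 239.5]
tcp_rot: [2.222, 2.219, 0.001]
wrist_force: [0.9, 0.0, 0.7]
finger_gap: 1.0
```

Call:
move_arm(
  commands=[
    [[0,0,0],[33,-17,0],1],
    [[0,0,0],[33,-17,0],1],
    [[0,0,0],[0,0,0],1],
    [[0,0,0],[0,0,0],1],
  ],
)

```text
time: 10.48
tool_pos: [484.5, -93.7, 240.0]
tcp_rot: [2.219, 2.221, 0.001]
wrist_force: [0.4, 0.3, -0.8]
finger_gap: 1.001
```

```bash
python3 - <<'E'
from h import *
st(); p=ctrl.get_image("wrist"); save(p,"w4")
me(p,[("tube",586,-293,110,126,40)])
# plate: bright red-ish white vs greenish housing -> ellipse fit
hsv=cv2.cvtColor(p["color"],cv2.COLOR_RGB2HSV); w=cloud(p)
m=(np.hypot(w[...,0]-552,w[...,1]+95)<95)&(w[...,2]>30)
c=p["color"].astype(int); print("rgb samples",[tuple(c[tuple(proj(p,np.array([x,y,z]))[::-1].astype(int))]) for x,y,z in((556,-94,40),(530,-94,40),(556,-60,40),(575,-94,40),(490,-110,40))])
q=w[m]; H=np.array([ (q[:,2]>z).sum() for z in range(30,50)]); print(H)
for z0 in(20,30,36,38,40):
    mm=m&(w[...,2]>z0); 
    rc=cv2.minAreaRect(w[mm][:,:2].astype(np.float32)); print(z0,rc)
for l in("stirrer",):
  for r in ctrl.place_of(p,l)[:2]: print(l,r["p"],ray(p,r["at"],0).round(1))
E
python3 -c "
import cv2;cv2.imwrite('pics/w4c.png',cv2.resize(cv2.imread('pics/w4.png')[160:380,80:440],None,fx=2,fy=2))"
```

```text
t 10.48 tcp [484.5 -93.7 240. ] x [-0.001  1.    -0.001] z [ 0.002 -0.001 -1.   ] F [ 0.4  0.3 -0.8] gap 88.0
tube 47 z 111.4 mean [ 585.6 -275.6] rect [ 584.6 -275.8] [ 2.9 17.3] 89.8 circ [ 584.6 -276.8] 8.6
rgb samples [(np.int64(185), np.int64(181), np.int64(177)), (np.int64(186), np.int64(181), np.int64(178)), (np.int64(187), np.int64(183), np.int64(178)), (np.int64(186), np.int64(182), np.int64(179)), (np.int64(161), np.int64(165), np.int64(159))]
[50207 50061 49918 49532 48255 45596 44061 43790 43676 43610 43548 42534
 39151 37021 36687 36457 36325 36304 36302 36302]
20 ((532.4140625, -90.79002380371094), (155.93841552734375, 134.5605926513672), 19.687685012817383)
30 ((532.4140625, -90.79002380371094), (155.93841552734375, 134.5605926513672), 19.687685012817383)
36 ((530.1194458007812, -88.5184555053711), (153.36517333984375, 129.2825927734375), 20.126522064208984)
38 ((532.4254760742188, -89.0450439453125), (152.32029724121094, 109.90830993652344), 6.149816513061523)
40 ((532.4254760742188, -89.0450439453125), (152.32029724121094, 109.90830993652344), 6.149816513061523)
stirrer 0.9 [563. -89.  -0.]
```

View pics/w4c.png

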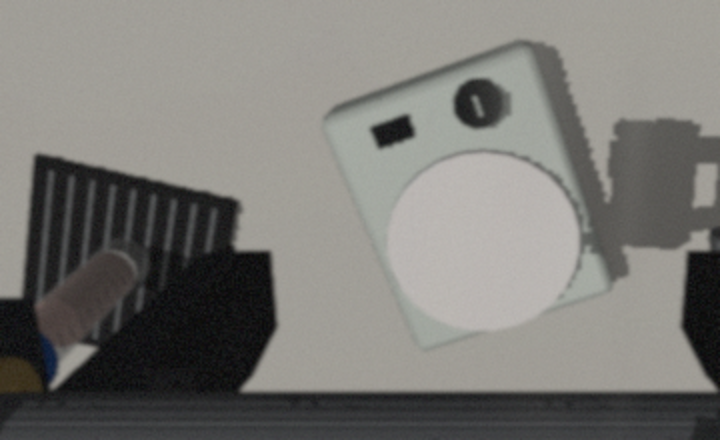

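Plate is clear, centred at crop (485,241). The tube stands on the mat with its foot at crop (125,260). Fitting the plate disc next.

Run:
```python
from h import *
p=ctrl.get_image("wrist"); c=cv2.GaussianBlur(p["color"],(5,5),0).astype(int)
m=((c[...,0]-c[...,1]>0)&(c[...,0]>170)).astype(np.uint8)
m[:, :260]=0; m[:,385:]=0; m[:225]=0; m[340:]=0
m=cv2.morphologyEx(m,cv2.MORPH_OPEN,np.ones((5,5)))
k=max(cv2.findContours(m,0,1)[0],key=cv2.contourArea); e=cv2.fitEllipse(cv2.convexHull(k)); print(e, ray(p,e[0],40,True),ray(p,e[0],41.3,True))
```

```text
((322.5616455078125, 280.76385498046875), (88.08973693847656, 95.20245361328125), 92.80058288574219) [560.57563631 -93.45306819  40.        ] [560.01756976 -93.46484729  41.3       ]
```

Call:
move_arm(
  commands=[
    [[0,0,0],[27,21,0],1],
    [[0,0,0],[27,21,0],1],
    [[0,0,0],[27,21,0],1],
    [[0,0,0],[27,21,0],1],
    [[0,0,0],[27,21,0],1],
  ],
)

```text
time: 11.05
tool_pos: [591.3, 40.6, 238.3]
tcp_rot: [-2.224, -2.219, 0.0]
wrist_force: [0.6, -0.8, 1.3]
finger_gap: 1.002
```

Call:
move_arm(
  commands=[
    [[0,0,0],[27,21,0],1],
    [[0,0,0],[27,21,0],1],
    [[0,0,0],[2,1,0],1],
    [[0,0,0],[0,0,10],1],
    [[0,0,0],[0,0,0],1],
  ],
)

```text
time: 11.47
tool_pos: [632.5, 95.1, 226.0]
tcp_rot: [-2.222, -2.218, 0.004]
wrist_force: [-0.4, -0.0, -0.3]
finger_gap: 0.998
```

Run:
```python
from h import *
st()
for n in("side","scene"):
    p=ctrl.get_image(n); save(p,"b_"+n); me(p,[("bottle",634,96,160,178,40)])
a=cv2.imread("pics/b_side.png")[180:330,280:440]; b=cv2.imread("pics/b_scene.png")[150:300,270:430]
cv2.imwrite("pics/b.png",cv2.resize(np.hstack([a,b]),None,fx=2.5,fy=2.5))
```

```text
t 11.47 tcp [632.5  95.1 226. ] x [ 0.002  1.    -0.   ] z [-0.004 -0.    -1.   ] F [-0.4 -0.  -0.3] gap 87.9
bottle 172 z 169.8 mean [634.8  89.5] rect [637.6  94.9] [58.2 47.9] 66.7 circ [640.1  93.8] 30.8
bottle 161 z 167.9 mean [629.3  96.8] rect [633.8  99.2] [57.7 48.5] 32.6 circ [633.3  99.4] 29.3
```

View pics/b.png

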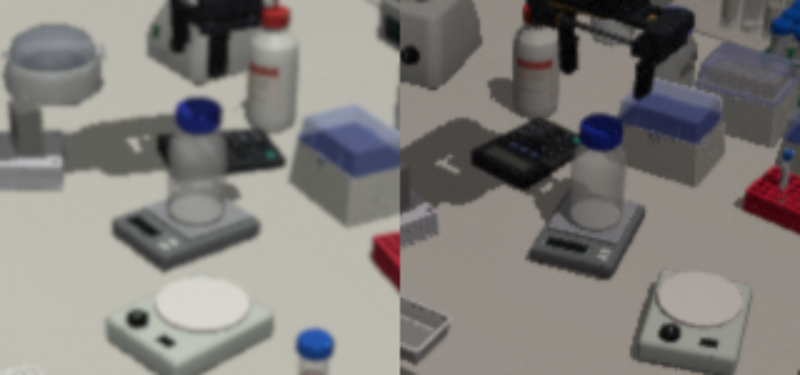

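Fingers straddle the cap, with clear room to the tip box and the red-capped bottle. Descending and gripping.

Call:
move_arm(
  commands=[
    [[0,0,0],[2,0,20],1],
    [[0,0,0],[0,0,25],1],
    [[0,0,0],[0,0,22],1],
    [[0,0,0],[0,0,14],1],
    [[0,0,0],[0,0,0],1],
  ],
)

```text
time: 11.98
tool_pos: [631.5, 97.0, 145.0]
tcp_rot: [-2.222, -2.216, 0.005]
wrist_force: [-0.8, 0.1, -0.5]
finger_gap: 0.999
```

Call:
move_arm(
  commands=[
    [[0,0,0],[0,0,0],0.4],
    [[0,0,0],[0,0,0],0.32],
    [[0,0,0],[0,0,0],0.28],
    [[0,0,0],[0,0,0],0.24],
    [[0,0,0],[0,0,0],0.2],
  ],
  squeeze=30,
)

```text
time: 12.4
tool_pos: [633.1, 98.1, 148.5]
tcp_rot: [2.222, 2.22, 0.001]
wrist_force: [-0.5, 0.3, -0.7]
finger_gap: 0.647
```

Call:
move_arm(
  commands=[
    [[0,0,0],[0,0,0],0.1],
    [[0,0,0],[0,0,0],-0.5],
    [[0,0,0],[0,0,0],-1],
    [[0,0,0],[0,0,0],-1],
    [[0,0,0],[0,0,0],-1],
  ],
)

```text
time: 12.82
tool_pos: [633.1, 98.3, 148.3]
tcp_rot: [2.222, 2.22, 0.001]
wrist_force: [-1.1, 0.2, 5.0]
finger_gap: 0.596
```

Call:
move_arm(
  commands=[
    [[0,0,0],[0,0,-5],-1],
    [[0,0,0],[0,0,-10],-1],
    [[0,0,0],[0,0,-15],-1],
    [[0,0,0],[0,0,-15],-1],
    [[0,0,0],[0,0,0],-1],
  ],
)

```text
time: 13.23
tool_pos: [633.9, 98.2, 196.0]
tcp_rot: [2.22, 2.218, 0.005]
wrist_force: [0.0, 0.1, -1.9]
finger_gap: 0.596
```

Call:
move_arm(
  commands=[
    [[0,0,0],[-12,-5,0],-1],
    [[0,0,0],[-22,-8,0],-1],
    [[0,0,0],[-22,-8,0],-1],
    [[0,0,0],[-22,-8,0],-1],
    [[0,0,0],[-22,-8,0],-1],
  ],
)

```text
time: 13.65
tool_pos: [595.0, -2.6, 192.0]
tcp_rot: [-2.221, -2.22, 0.001]
wrist_force: [-0.0, -0.9, -2.9]
finger_gap: 0.595
```

Call:
move_arm(
  commands=[
    [[0,0,0],[-22,-8,0],-1],
    [[0,0,0],[-22,-8,0],-1],
    [[0,0,0],[-22,-8,0],-1],
    [[0,0,0],[-16,-8,0],-1],
    [[0,0,0],[-10,-4,0],-1],
  ],
)

```text
time: 14.07
tool_pos: [558.7, -95.3, 192.1]
tcp_rot: [-2.223, -2.218, 0.001]
wrist_force: [0.3, -0.3, -2.1]
finger_gap: 0.595
```

Call:
move_arm(
  commands=[
    [[0,0,0],[0,0,0],-1],
    [[0,0,0],[0,0,0],-1],
    [[0,0,0],[0,0,0],-1],
  ],
)

```text
time: 14.32
tool_pos: [560.0, -92.9, 192.6]
tcp_rot: [-2.221, -2.221, -0.0]
wrist_force: [0.1, 0.1, -3.1]
finger_gap: 0.596
```

Run:
```python
from h import *
st()
for n in("side","scene"):
    p=ctrl.get_image(n); save(p,"c_"+n)
a=cv2.imread("pics/c_side.png")[210:360,280:440]; b=cv2.imread("pics/c_scene.png")[170:320,300:460]
cv2.imwrite("pics/c.png",cv2.resize(np.hstack([a,b]),None,fx=2.5,fy=2.5))
```

```text
t 14.32 tcp [560.  -92.9 192.6] x [0. 1. 0.] z [-0.  0. -1.] F [ 0.1  0.1 -3.1] gap 52.4
```

View pics/c.png

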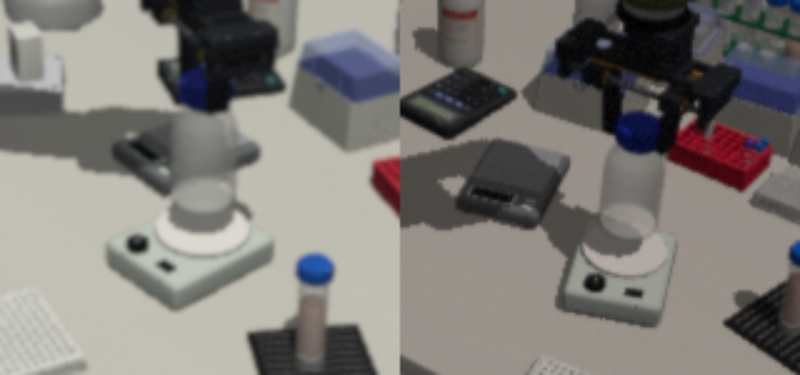

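Bottle hangs upright over the plate, and the tube stands on the mat. Lowering until the weight comes off.

Call:
move_arm(
  commands=[
    [[0,0,0],[0,0,8],-1],
    [[0,0,0],[0,0,12],-1],
    [[0,0,0],[0,0,9],-1],
    [[0,0,0],[0,0,3],-1],
    [[0,0,0],[0,0,0],-1],
  ],
)

```text
time: 14.83
tool_pos: [559.4, -93.4, 159.6]
tcp_rot: [-2.221, -2.22, 0.001]
wrist_force: [0.5, 1.0, -1.8]
finger_gap: 0.593
```

Call:
move_arm(
  commands=[
    [[0,0,0],[0,0,0],-1],
    [[0,0,0],[0,0,1],-1],
    [[0,0,0],[0,0,0],-1],
    [[0,0,0],[0,0,0],-1],
  ],
)

```text
time: 15.17
tool_pos: [559.9, -93.8, 160.0]
tcp_rot: [2.222, 2.22, 0.0]
wrist_force: [0.6, -0.1, -2.3]
finger_gap: 0.593
```

Call:
move_arm(
  commands=[
    [[0,0,0],[0,0,1],-1],
    [[0,0,0],[0,0,0],-1],
    [[0,0,0],[0,0,0],-1],
  ],
)

```text
time: 15.42
tool_pos: [559.7, -93.7, 158.7]
tcp_rot: [-2.222, -2.221, 0.0]
wrist_force: [-0.8, 0.9, -2.0]
finger_gap: 0.591
```

Call:
move_arm(
  commands=[
    [[0,0,0],[0,0,1],-1],
    [[0,0,0],[0,0,0],-1],
    [[0,0,0],[0,0,0],-1],
    [[0,0,0],[0,0,0],-1],
  ],
)

```text
time: 15.75
tool_pos: [560.0, -93.8, 158.3]
tcp_rot: [2.222, 2.22, 0.001]
wrist_force: [-0.3, 0.6, 4.5]
finger_gap: 0.593
```

Call:
move_arm(
  commands=[
    [[0,0,0],[0,0,0],0.3],
    [[0,0,0],[0,0,0],0.6],
    [[0,0,0],[0,0,0],1],
    [[0,0,0],[0,0,0],1],
    [[0,0,0],[0,0,0],1],
  ],
)

```text
time: 16.17
tool_pos: [559.7, -93.8, 157.6]
tcp_rot: [-2.222, -2.22, 0.0]
wrist_force: [-0.8, -0.1, 0.8]
finger_gap: 0.929
```

Call:
move_arm(
  commands=[
    [[0,0,0],[0,0,0],1],
    [[0,0,0],[0,0,-10],1],
    [[0,0,0],[0,0,-25],1],
    [[0,0,0],[0,0,-35],1],
    [[0,0,0],[0,0,-20],1],
  ],
)

```text
time: 16.58
tool_pos: [560.2, -93.9, 251.8]
tcp_rot: [2.22, 2.218, 0.002]
wrist_force: [0.5, 0.0, 0.2]
finger_gap: 0.998
```

Call:
move_arm(
  commands=[
    [[0,0,0],[34,-6,0],1],
    [[0,0,0],[34,-6,0],1],
    [[0,0,0],[34,-6,0],1],
    [[0,0,0],[34,-6,0],1],
    [[0,0,0],[34,-6,0],1],
  ],
)

```text
time: 17.0
tool_pos: [529.4, 77.8, 248.7]
tcp_rot: [2.222, 2.22, 0.001]
wrist_force: [0.9, -0.8, 0.3]
finger_gap: 1.0
```

Call:
move_arm(
  commands=[
    [[0,0,0],[34,-6,0],1],
    [[0,0,0],[34,-6,0],1],
    [[0,0,0],[34,-6,0],1],
    [[0,0,0],[34,-6,0],1],
    [[0,0,0],[34,-6,0],1],
  ],
)

```text
time: 17.42
tool_pos: [499.5, 248.0, 248.7]
tcp_rot: [2.222, 2.22, 0.001]
wrist_force: [0.5, -0.2, 0.5]
finger_gap: 0.997
```

Call:
move_arm(
  commands=[
    [[0,0,0],[34,-6,0],1],
    [[0,0,0],[34,-2,0],1],
    [[0,0,0],[5,0,0],1],
    [[0,0,0],[0,0,0],1],
    [[0,0,0],[0,0,0],1],
  ],
)

```text
time: 17.83
tool_pos: [492.2, 318.9, 248.0]
tcp_rot: [2.222, 2.221, -0.0]
wrist_force: [-0.4, 0.1, -0.5]
finger_gap: 0.999
```

Run:
```python
from h import *
st()
for n in("side","scene"):
    p=ctrl.get_image(n); save(p,"e_"+n); print(n); me(p,[("bottle",560,-94,168,186,40),("carton",493,320,88,106,40),("tube",586,-293,110,126,40),("balpan",628,96,24,34,100)])
a=cv2.imread("pics/e_side.png")[180:360,270:440]; b=cv2.imread("pics/e_scene.png")[150:330,240:410]
cv2.imwrite("pics/e.png",cv2.resize(np.hstack([a,b]),None,fx=2.3,fy=2.3))
```

```text
t 17.83 tcp [492.2 318.9 248. ] x [ 0.  1. -0.] z [ 0. -0. -1.] F [-0.4  0.1 -0.5] gap 88.0
side
bottle 251 z 179.6 mean [ 561.3 -102.7] rect [564.1 -98.4] [51.4 50.6] 38.3 circ [562.8 -97.4] 27.9
carton 107 z 98.7 mean [494.4 311.2] rect [496.  319.7] [59.5 31.7] 88.7 circ [493.9 320.1] 31.6
tube 142 z 119.4 mean [ 586.2 -296.5] rect [ 586.9 -294.9] [31.8 31.3] 62.7 circ [ 587.4 -293.9] 18.3
balpan 390 z 28.6 mean [597.3  94. ] rect [622.1  97.5] [147.3 108.4] 11.0 circ [623.7  98.8] 84.8
scene
bottle 211 z 177.7 mean [555.9 -95.4] rect [560.4 -93.9] [54.1 53.1] 51.0 circ [560.  -95.8] 29.4
carton 130 z 96.8 mean [488.6 317.9] rect [491.  319.9] [51. 36.] 87.2 circ [491.8 319.9] 30.2
tube 100 z 116.8 mean [ 581.5 -290.6] rect [ 583.4 -290.1] [31.1 34.5] 77.6 circ [ 582.5 -288.6] 19.0
balpan 737 z 28.6 mean [616.1  97.5] rect [616.   99.1] [143.1 105.3] 13.1 circ [614.9  97.7] 84.7
```

View pics/e.png

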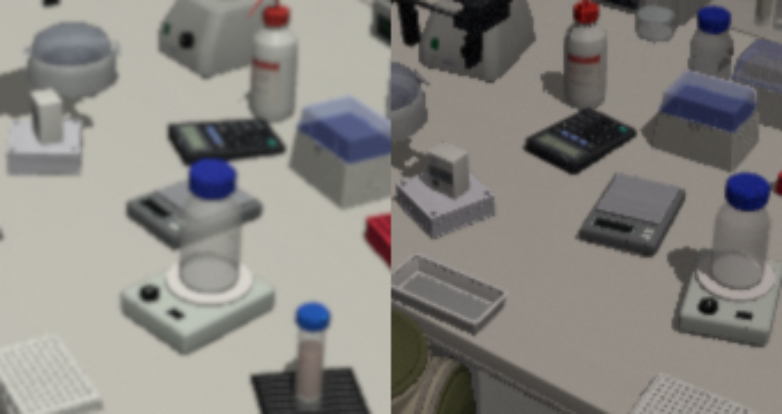

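Bottle stands on the stirrer plate, well centred (about 1–4 mm by the two cameras). Now the carton.

Call:
move_arm(
  commands=[
    [[0,0,0],[0,0,35],1],
    [[0,0,0],[0,0,40],1],
    [[0,0,0],[0,0,40],1],
    [[0,0,0],[0,0,35],1],
    [[0,0,0],[0,0,25],1],
  ],
)

```text
time: 18.35
tool_pos: [491.4, 317.5, 69.9]
tcp_rot: [-2.224, -2.218, 0.005]
wrist_force: [0.1, -0.9, -0.5]
finger_gap: 1.003
```

Call:
move_arm(
  commands=[
    [[0,0,0],[0,0,14],1],
    [[0,0,0],[0,0,0],1],
    [[0,0,0],[0,0,0],1],
    [[0,0,0],[0,0,0],0.4],
    [[0,0,0],[0,0,0],0.3],
  ],
  squeeze=12,
)

```text
time: 18.77
tool_pos: [493.0, 319.3, 60.4]
tcp_rot: [2.222, 2.219, 0.004]
wrist_force: [-0.2, 0.6, 0.1]
finger_gap: 0.873
```

Call:
move_arm(
  commands=[
    [[0,0,0],[0,0,0],0.2],
    [[0,0,0],[0,0,0],0.15],
    [[0,0,0],[0,0,0],0.1],
    [[0,0,0],[0,0,0],0.05],
    [[0,0,0],[0,0,0],0],
  ],
)

```text
time: 19.18
tool_pos: [492.1, 319.4, 58.9]
tcp_rot: [2.222, 2.221, 0.0]
wrist_force: [0.1, -0.8, 2.3]
finger_gap: 0.521
```

Call:
move_arm(
  commands=[
    [[0,0,0],[0,0,0],-0.5],
    [[0,0,0],[0,0,0],-1],
    [[0,0,0],[0,0,0],-1],
    [[0,0,0],[0,0,0],-1],
  ],
)

```text
time: 19.52
tool_pos: [492.1, 319.4, 58.9]
tcp_rot: [2.222, 2.221, 0.0]
wrist_force: [-1.2, 0.2, 2.9]
finger_gap: 0.52
```

Run:
```python
from h import *
st()
for n in("scene","side"):
    p=ctrl.get_image(n); w=cloud(p); c=p["color"].astype(int)
    m=(np.abs(w[...,0]-628)<110)&(np.abs(w[...,1]-98)<110)&(w[...,2]>15)&(w[...,2]<38)
    rc=cv2.minAreaRect(w[m][:,:2].astype(np.float32)); print(n,"housing",rc)
    mm=m&(c.sum(-1)>(250 if n=="scene" else 320)); print(m.sum(),mm.sum(),np.percentile(c.sum(-1)[m],[10,30,50,70,90]))
    q=w[m][:,:2]
    for a in (np.radians(14),):
        R=np.array([[np.cos(a),np.sin(a)],[-np.sin(a),np.cos(a)]]); d=q@R.T; print("lo",np.percentile(d,1,axis=0),"hi",np.percentile(d,99,axis=0))
    for l in("balance","cooling_block"): print(l,[(round(r["p"],2),ray(p,r["at"],0).round(1)) for r in ctrl.place_of(p,l)[:2]])
    save(p,"f_"+n)
cv2.imwrite("pics/f.png",cv2.resize(cv2.imread("pics/f_scene.png")[190:270,230:380],None,fx=5,fy=5))
```

```text
t 19.52 tcp [492.1 319.4  58.9] x [0.001 1.    0.   ] z [ 0.  0. -1.] F [-1.2  0.2  2.9] gap 45.7
scene housing ((616.35498046875, 99.06553649902344), (150.2165985107422, 108.48709869384766), 14.331543922424316)
998 625 [158.7 239.  299.5 341.  348. ]
lo [ 551.47131748 -106.42605648] hi [689.01078886  -1.16853092]
balance [(0.63, array([617.5, 102.2,   0. ]))]
cooling_block [(0.89, array([410.6, 590.7,   0. ])), (0.83, array([483.6, 315.1,   0. ]))]
side housing ((620.9943237304688, 95.31784057617188), (143.4440155029297, 113.452392578125), 11.620010375976562)
508 194 [173.  245.4 305.  356.  431. ]
lo [ 555.76403808 -112.07360862] hi [692.3616315   -5.46710706]
balance [(0.71, array([645.4, 100.9,   0. ])), (0.66, array([ 584.5, -281.9,    0. ]))]
cooling_block [(0.79, array([492.3, 324.1,   0. ])), (0.65, array([407.1, 601.9,   0. ]))]
```

View pics/f.png

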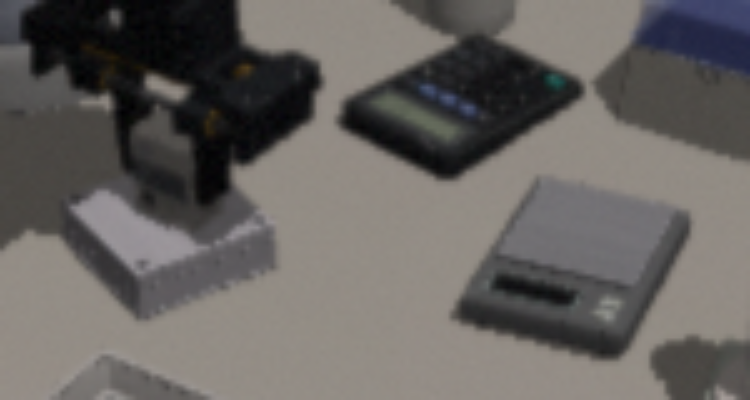

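Call:
move_arm(
  commands=[
    [[0,0,0],[0,0,-10],-1],
    [[0,0,0],[0,0,-30],-1],
    [[0,0,0],[0,0,-40],-1],
    [[0,0,0],[0,0,-40],-1],
    [[0,0,0],[0,0,-40],-1],
  ],
)

```text
time: 20.23
tool_pos: [491.6, 319.0, 220.9]
tcp_rot: [2.222, 2.22, -0.001]
wrist_force: [0.8, 0.3, -0.1]
finger_gap: 0.522
```

Call:
move_arm(
  commands=[
    [[0,0,0],[0,0,-20],-1],
    [[0,0,0],[-27,8,0],-1],
    [[0,0,0],[-27,8,0],-1],
    [[0,0,0],[-27,8,0],-1],
    [[0,0,0],[-27,8,0],-1],
  ],
)

```text
time: 20.65
tool_pos: [524.0, 210.0, 239.1]
tcp_rot: [2.222, 2.221, -0.0]
wrist_force: [-0.2, 0.5, 0.5]
finger_gap: 0.522
```

Call:
move_arm(
  commands=[
    [[0,0,0],[-27,8,0],-1],
    [[0,0,0],[-27,8,0],-1],
    [[0,0,0],[-27,8,0],-1],
    [[0,0,0],[-27,8,0],-1],
    [[0,0,0],[0,0,0],-1],
  ],
)

```text
time: 21.07
tool_pos: [556.8, 99.1, 238.8]
tcp_rot: [2.226, 2.215, -0.002]
wrist_force: [0.4, -0.9, -1.1]
finger_gap: 0.522
```

Call:
move_arm(
  commands=[
    [[0,0,0],[0,0,0],-1],
    [[0,0,0],[0,0,0],-1],
  ],
)

```text
time: 21.23
tool_pos: [555.7, 103.7, 238.9]
tcp_rot: [-2.222, -2.22, 0.0]
wrist_force: [0.7, 0.5, -0.1]
finger_gap: 0.518
```

Run:
```python
from h import *
st()
p=ctrl.get_image("wrist"); save(p,"g"); w=cloud(p)
q=np.array([[537,178],[690,210],[640,285],[497,262]])/5+[230,190]
s=ctrl.get_image("scene"); X=np.array([ray(s,u,30,True) for u in q]); print(X.round(1),X.mean(0))
m=(np.abs(w[...,0]-628)<110)&(np.abs(w[...,1]-98)<110)&(w[...,2]>20)&(w[...,2]<38)
print(cv2.minAreaRect(w[m][:,:2].astype(np.float32)))
print([(round(r["p"],2),ray(p,r["at"],0).round(1)) for r in ctrl.place_of(p,"balance")[:2]])
cv2.imwrite("pics/gc.png",cv2.resize(cv2.imread("pics/g.png")[180:360,200:460],None,fx=3,fy=3))
```

```text
t 21.23 tcp [555.7 103.7 238.9] x [0.001 1.    0.   ] z [-0.  0. -1.] F [ 0.7  0.5 -0.1] gap 45.6
[[664.1 160.5  30. ]
 [692.1  61.5  30. ]
 [605.5  44.8  30. ]
 [573.1 129.3  30. ]] [633.68687473  99.03069686  30.        ]
((586.9467163085938, 89.85235595703125), (72.72508239746094, 108.05905151367188), 14.093762397766113)
[]
```

View pics/gc.png

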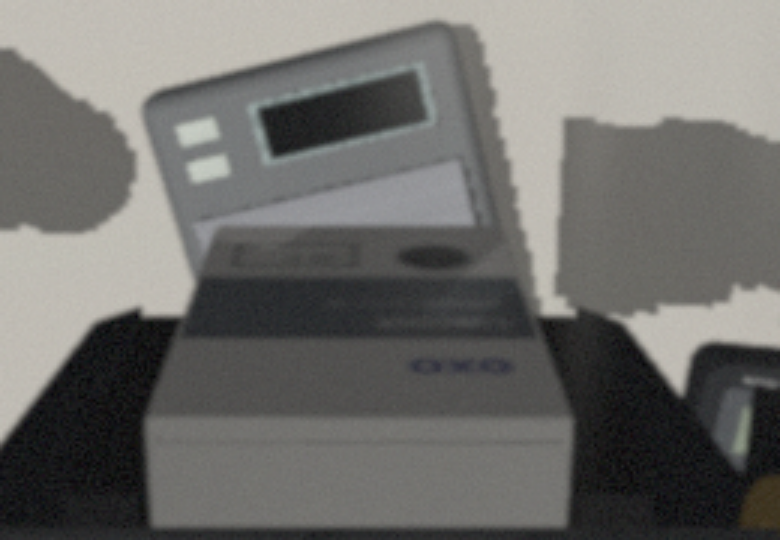

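Carton upright in the jaws. The pan's near corners show at crop (195,222) and (465,162), and I'll use them to get the pan centre.

Run:
```python
from h import *
p=ctrl.get_image("wrist")
a,b=[ray(p,np.array(u)/3+[200,180],30,True)[:2] for u in((195,222),(465,162))]
d=b-a; n=np.array([d[1],-d[0]])/np.hypot(*d); print(a,b,np.hypot(*d),n,(a+b)/2+46*n)
```

```text
[605.62511894  48.25939583] [584.51129588 138.56358046] 92.73963168756647 [0.97373887 0.22766775] [639.86019566 103.88420454]
```

Call:
move_arm(
  commands=[
    [[0,0,0],[0,20,0],-1],
    [[0,0,0],[0,30,0],-1],
    [[0,0,0],[0,23,0],-1],
    [[0,0,0],[0,10,0],-1],
    [[0,0,0],[0,0,20],-1],
  ],
)

```text
time: 21.85
tool_pos: [641.5, 103.7, 221.1]
tcp_rot: [2.218, 2.218, 0.007]
wrist_force: [-0.3, 0.1, -0.5]
finger_gap: 0.52
```

Call:
move_arm(
  commands=[
    [[0,0,0],[0,0,35],-1],
    [[0,0,0],[0,0,35],-1],
    [[0,0,0],[0,0,35],-1],
    [[0,0,0],[0,0,30],-1],
    [[0,0,0],[0,0,15],-1],
  ],
)

```text
time: 22.27
tool_pos: [637.0, 104.0, 64.5]
tcp_rot: [-2.218, -2.219, 0.006]
wrist_force: [-0.6, -0.5, 0.1]
finger_gap: 0.522
```

Call:
move_arm(
  commands=[
    [[0,0,0],[0,0,8],-1],
    [[0,0,0],[0,0,4],-1],
    [[0,0,0],[0,0,0],-1],
    [[0,0,0],[0,0,0],-1],
  ],
)

```text
time: 22.6
tool_pos: [639.5, 103.4, 58.0]
tcp_rot: [2.221, 2.22, 0.002]
wrist_force: [0.4, -0.6, -0.8]
finger_gap: 0.523
```

Call:
move_arm(
  commands=[
    [[0,0,0],[0,0,1],-1],
    [[0,0,0],[0,0,1],-1],
    [[0,0,0],[0,0,0],-1],
    [[0,0,0],[0,0,0],-1],
  ],
)

```text
time: 22.93
tool_pos: [639.0, 103.2, 55.1]
tcp_rot: [2.222, 2.22, 0.001]
wrist_force: [0.2, -0.5, -0.7]
finger_gap: 0.521
```

Call:
move_arm(
  commands=[
    [[0,0,0],[0,0,1],-1],
    [[0,0,0],[0,0,1],-1],
    [[0,0,0],[0,0,0],-1],
    [[0,0,0],[0,0,0],-1],
  ],
)

```text
time: 23.27
tool_pos: [639.0, 103.2, 52.9]
tcp_rot: [2.222, 2.22, 0.0]
wrist_force: [-0.0, -0.1, 1.3]
finger_gap: 0.524
```

Call:
move_arm(
  commands=[
    [[0,0,0],[0,0,0],-1],
    [[0,0,0],[0,0,0],-1],
  ],
)

```text
time: 23.43
tool_pos: [639.0, 103.2, 52.9]
tcp_rot: [2.222, 2.22, 0.0]
wrist_force: [-0.4, -0.1, 1.4]
finger_gap: 0.52
```

Call:
move_arm(
  commands=[
    [[0,0,0],[0,0,0],0.3],
    [[0,0,0],[0,0,0],0.6],
    [[0,0,0],[0,0,0],1],
    [[0,0,0],[0,0,0],1],
    [[0,0,0],[0,0,0],1],
  ],
)

```text
time: 23.85
tool_pos: [638.9, 103.2, 52.6]
tcp_rot: [-2.222, -2.221, 0.0]
wrist_force: [0.1, -0.5, -0.1]
finger_gap: 0.874
```

Call:
move_arm(
  commands=[
    [[0,0,0],[0,0,0],1],
    [[0,0,0],[0,0,-10],1],
    [[0,0,0],[0,0,-30],1],
    [[0,0,0],[0,0,-40],1],
    [[0,0,0],[0,0,-40],1],
  ],
)

```text
time: 24.27
tool_pos: [638.4, 103.2, 174.5]
tcp_rot: [-2.222, -2.22, 0.001]
wrist_force: [1.0, -0.5, 0.8]
finger_gap: 1.0
```

Call:
move_arm(
  commands=[
    [[0,0,0],[0,0,-40],1],
    [[0,0,0],[0,0,-40],1],
    [[0,0,0],[-33,-4,0],1],
    [[0,0,0],[-33,-4,0],1],
    [[0,0,0],[-33,-5,0],1],
  ],
)

```text
time: 24.68
tool_pos: [625.5, 3.4, 254.2]
tcp_rot: [2.22, 2.221, 0.002]
wrist_force: [0.2, -0.3, -0.0]
finger_gap: 1.002
```

Call:
move_arm(
  commands=[
    [[0,0,0],[-33,-4,0],1],
    [[0,0,0],[-33,-5,0],1],
    [[0,0,0],[-33,-4,0],1],
    [[0,0,0],[-33,-5,0],1],
    [[0,0,0],[-33,-4,0],1],
  ],
)

```text
time: 25.1
tool_pos: [603.1, -162.3, 253.8]
tcp_rot: [2.222, 2.22, 0.0]
wrist_force: [0.4, 0.1, -0.1]
finger_gap: 0.997
```

Call:
move_arm(
  commands=[
    [[0,0,0],[-33,-5,0],1],
    [[0,0,0],[-33,-4,0],1],
    [[0,0,0],[-33,-5,0],1],
    [[0,0,0],[-33,-4,0],1],
    [[0,0,0],[0,0,0],1],
  ],
)

```text
time: 25.52
tool_pos: [583.9, -298.1, 252.8]
tcp_rot: [2.228, 2.214, -0.002]
wrist_force: [-1.1, 0.6, -0.6]
finger_gap: 1.0
```

Call:
move_arm(
  commands=[
    [[0,0,0],[0,0,0],1],
    [[0,0,0],[0,0,0],1],
  ],
)

```text
time: 25.68
tool_pos: [585.7, -292.0, 253.2]
tcp_rot: [2.222, 2.221, 0.001]
wrist_force: [-0.5, 0.3, -0.3]
finger_gap: 1.004
```

Run:
```python
from h import *
st()
for n in("scene","side"):
    p=ctrl.get_image(n); save(p,"k_"+n); print(n); me(p,[("bottle",560,-94,168,186,40),("carton",640,103,84,100,40),("tube",586,-293,110,126,40)])
a=cv2.imread("pics/k_side.png")[180:400,270:440]; b=cv2.imread("pics/k_scene.png")[150:370,290:490]
cv2.imwrite("pics/k.png",cv2.resize(np.hstack([a,b]),None,fx=2.1,fy=2.1))
```

```text
t 25.68 tcp [ 585.7 -292.   253.2] x [0.001 1.    0.   ] z [ 0.  0. -1.] F [-0.5  0.3 -0.3] gap 88.3
scene
bottle 213 z 177.6 mean [555.6 -95.5] rect [559.1 -94.4] [50.3 52.5] 88.2 circ [560.7 -93.9] 28.7
carton 122 z 91.1 mean [635.6 102.1] rect [636.8 101.8] [54. 39.] 83.1 circ [637.9  99.9] 31.1
tube 100 z 117.1 mean [ 581.4 -290.5] rect [ 584.8 -290.6] [33.  32.9] 78.6 circ [ 584.3 -290. ] 18.1
side
bottle 252 z 179.9 mean [ 561.3 -102.7] rect [563.6 -98. ] [48.9 51.7] 5.5 circ [564.4 -99.1] 28.9
carton 103 z 93.9 mean [641.8 100.2] rect [642.5 103. ] [34.9 51.8] 0.6 circ [642.5 102.9] 29.0
tube 144 z 119.1 mean [ 586.  -296.3] rect [ 587.3 -293.8] [31.4 31.3] 61.1 circ [ 588.6 -294.2] 17.7
```

View pics/k.png

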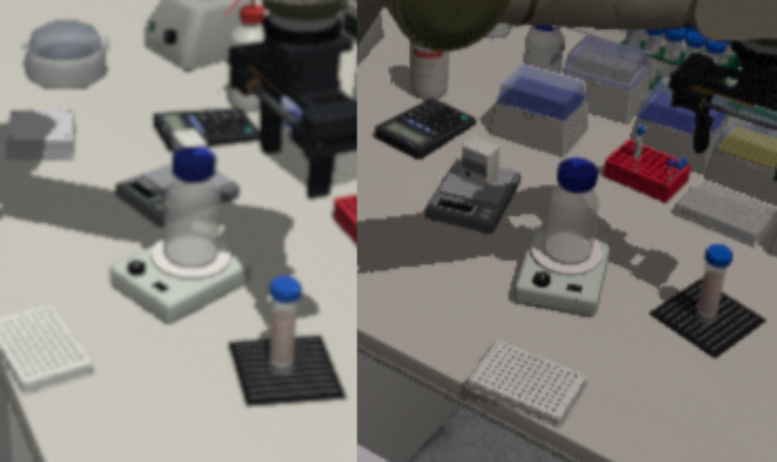

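Carton is on the pan and the bottle on the plate, both upright; the tube is still on the mat. Picking it up and carrying it high, over the bottle.

Call:
move_arm(
  commands=[
    [[0,0,0],[0,0,30],1],
    [[0,0,0],[0,0,40],1],
    [[0,0,0],[0,0,40],1],
    [[0,0,0],[0,0,30],1],
    [[0,0,0],[0,0,18],1],
  ],
)

```text
time: 26.2
tool_pos: [584.8, -290.5, 91.2]
tcp_rot: [-2.217, -2.219, 0.001]
wrist_force: [-0.1, 0.0, 0.5]
finger_gap: 1.001
```

Call:
move_arm(
  commands=[
    [[0,0,0],[0,0,4],1],
    [[0,0,0],[0,0,0],1],
    [[0,0,0],[0,0,0],0.4],
    [[0,0,0],[0,0,0],0.1],
    [[0,0,0],[0,0,0],-0.1],
  ],
  squeeze=15,
)

```text
time: 26.62
tool_pos: [586.2, -293.0, 92.5]
tcp_rot: [2.22, 2.219, 0.001]
wrist_force: [0.6, 1.2, 0.4]
finger_gap: 0.796
```

Call:
move_arm(
  commands=[
    [[0,0,0],[0,0,0],-0.2],
    [[0,0,0],[0,0,0],-0.25],
    [[0,0,0],[0,0,0],-0.3],
    [[0,0,0],[0,0,0],-1],
    [[0,0,0],[0,0,0],-1],
  ],
)

```text
time: 27.03
tool_pos: [585.6, -292.8, 90.8]
tcp_rot: [-2.222, -2.22, 0.0]
wrist_force: [-0.0, -0.6, 1.1]
finger_gap: 0.421
```

Call:
move_arm(
  commands=[
    [[0,0,0],[0,0,0],-1],
    [[0,0,0],[0,0,0],-1],
    [[0,0,0],[0,0,0],-1],
  ],
)

```text
time: 27.28
tool_pos: [585.6, -292.8, 90.7]
tcp_rot: [2.222, 2.221, -0.0]
wrist_force: [0.0, -0.4, 0.1]
finger_gap: 0.38
```

Call:
move_arm(
  commands=[
    [[0,0,0],[0,0,-10],-1],
    [[0,0,0],[0,0,-25],-1],
    [[0,0,0],[0,0,-35],-1],
    [[0,0,0],[0,0,-35],-1],
    [[0,0,0],[0,0,-35],-1],
  ],
)

```text
time: 27.7
tool_pos: [585.3, -292.6, 233.2]
tcp_rot: [2.222, 2.22, 0.0]
wrist_force: [1.0, -0.6, -0.3]
finger_gap: 0.378
```

Call:
move_arm(
  commands=[
    [[0,0,0],[0,0,-35],-1],
    [[0,0,0],[0,0,-25],-1],
    [[0,0,0],[0,0,-10],-1],
    [[0,0,0],[0,0,0],-1],
    [[0,0,0],[0,0,0],-1],
  ],
)

```text
time: 28.12
tool_pos: [585.4, -292.6, 299.5]
tcp_rot: [-2.221, -2.22, 0.0]
wrist_force: [0.2, 1.1, -0.6]
finger_gap: 0.38
```

Call:
move_arm(
  commands=[
    [[0,0,0],[15,0,0],-1],
    [[0,0,0],[31,-5,0],-1],
    [[0,0,0],[31,-5,0],-1],
    [[0,0,0],[31,-5,0],-1],
    [[0,0,0],[31,-5,0],-1],
  ],
)

```text
time: 28.53
tool_pos: [564.7, -152.2, 298.1]
tcp_rot: [-2.22, -2.217, 0.002]
wrist_force: [0.0, -0.5, -0.4]
finger_gap: 0.376
```

Call:
move_arm(
  commands=[
    [[0,0,0],[31,-5,0],-1],
    [[0,0,0],[31,-5,0],-1],
    [[0,0,0],[31,-5,0],-1],
    [[0,0,0],[31,-5,0],-1],
    [[0,0,0],[31,-5,0],-1],
  ],
)

```text
time: 28.95
tool_pos: [539.7, 2.8, 298.4]
tcp_rot: [-2.22, -2.218, 0.003]
wrist_force: [0.6, -0.8, -0.4]
finger_gap: 0.38
```

Call:
move_arm(
  commands=[
    [[0,0,0],[31,-5,0],-1],
    [[0,0,0],[31,-5,0],-1],
    [[0,0,0],[31,-5,0],-1],
    [[0,0,0],[31,-5,0],-1],
    [[0,0,0],[31,-5,0],-1],
  ],
)

```text
time: 29.37
tool_pos: [514.8, 157.7, 298.4]
tcp_rot: [-2.221, -2.219, 0.005]
wrist_force: [-0.2, 0.1, -0.8]
finger_gap: 0.378
```

Call:
move_arm(
  commands=[
    [[0,0,0],[31,-5,0],-1],
    [[0,0,0],[31,-5,0],-1],
    [[0,0,0],[31,-5,0],-1],
    [[0,0,0],[31,-5,0],-1],
    [[0,0,0],[31,-5,0],-1],
  ],
)

```text
time: 29.78
tool_pos: [490.0, 312.6, 298.3]
tcp_rot: [-2.221, -2.219, 0.006]
wrist_force: [-0.7, -0.5, -0.9]
finger_gap: 0.379
```

Call:
move_arm(
  commands=[
    [[0,0,0],[14,0,0],-1],
    [[0,0,0],[0,0,0],-1],
    [[0,0,0],[0,0,0],-1],
    [[0,0,0],[0,0,0],-1],
  ],
)

```text
time: 30.12
tool_pos: [491.0, 324.4, 299.5]
tcp_rot: [-2.223, -2.219, 0.003]
wrist_force: [0.1, 1.1, -0.6]
finger_gap: 0.379
```

Call:
move_arm(
  commands=[
    [[0,0,0],[1,-1,20],-1],
    [[0,0,0],[0,0,35],-1],
    [[0,0,0],[0,0,40],-1],
    [[0,0,0],[0,0,35],-1],
    [[0,0,0],[0,0,25],-1],
  ],
)

```text
time: 30.53
tool_pos: [489.1, 324.4, 142.2]
tcp_rot: [-2.223, -2.218, 0.006]
wrist_force: [0.4, 0.0, -0.5]
finger_gap: 0.38
```

Call:
move_arm(
  commands=[
    [[0,0,0],[0,0,12],-1],
    [[0,0,0],[0,0,6],-1],
    [[0,0,0],[0,0,0],-1],
    [[0,0,0],[0,0,0],-1],
    [[0,0,0],[0,0,0],-1],
  ],
)

```text
time: 30.95
tool_pos: [490.7, 326.2, 129.0]
tcp_rot: [2.222, 2.219, 0.003]
wrist_force: [-0.7, -0.4, 0.4]
finger_gap: 0.382
```

Run:
```python
from h import *
st()
for n in("scene","side"):
    p=ctrl.get_image(n); save(p,"l_"+n)
a=cv2.imread("pics/l_side.png")[180:280,230:380]; b=cv2.imread("pics/l_scene.png")[170:270,200:350]
cv2.imwrite("pics/l.png",cv2.resize(np.hstack([a,b]),None,fx=2.6,fy=2.6))
```

```text
t 30.95 tcp [490.7 326.2 129. ] x [0.001 1.    0.001] z [ 0.002  0.001 -1.   ] F [-0.7 -0.4  0.4] gap 33.6
```

View pics/l.png

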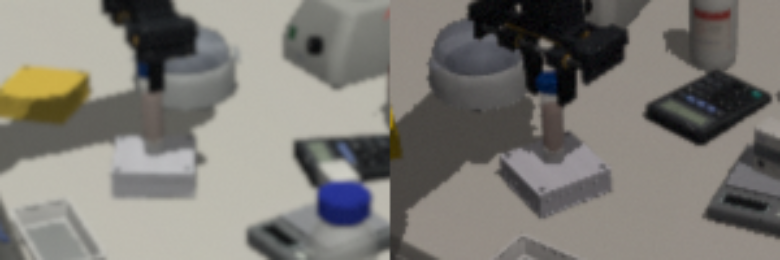

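Tube is held upright over the middle of the grey block. Lowering the last 7 mm.

Call:
move_arm(
  commands=[
    [[0,0,0],[0,0,3],-1],
    [[0,0,0],[0,0,2],-1],
    [[0,0,0],[0,0,0],-1],
    [[0,0,0],[0,0,0],-1],
    [[0,0,0],[0,0,0],-1],
  ],
)

```text
time: 31.47
tool_pos: [490.1, 326.3, 122.8]
tcp_rot: [2.222, 2.221, 0.0]
wrist_force: [-0.6, 0.1, 0.4]
finger_gap: 0.378
```

Call:
move_arm(
  commands=[
    [[0,0,0],[0,0,1],-1],
    [[0,0,0],[0,0,0],-1],
    [[0,0,0],[0,0,0],-1],
    [[0,0,0],[0,0,0],-1],
  ],
)

```text
time: 31.8
tool_pos: [490.1, 326.3, 121.7]
tcp_rot: [-2.222, -2.221, -0.0]
wrist_force: [-0.1, 0.6, 0.2]
finger_gap: 0.381
```

Foot at block height. Releasing, rising and backing off for the checks.

Call:
move_arm(
  commands=[
    [[0,0,0],[0,0,0],-0.1],
    [[0,0,0],[0,0,0],0.2],
    [[0,0,0],[0,0,0],0.6],
    [[0,0,0],[0,0,0],1],
    [[0,0,0],[0,0,0],1],
  ],
)

```text
time: 32.22
tool_pos: [490.1, 326.3, 121.7]
tcp_rot: [2.222, 2.221, -0.0]
wrist_force: [0.2, -1.2, -0.3]
finger_gap: 0.73
```

Call:
move_arm(
  commands=[
    [[0,0,0],[0,0,0],1],
    [[0,0,0],[0,0,-10],1],
    [[0,0,0],[0,0,-30],1],
    [[0,0,0],[0,0,-40],1],
    [[0,0,0],[0,0,-38],1],
  ],
)

```text
time: 32.63
tool_pos: [489.7, 326.2, 242.0]
tcp_rot: [-2.222, -2.22, 0.001]
wrist_force: [0.6, 0.3, 1.1]
finger_gap: 0.999
```

Call:
move_arm(
  commands=[
    [[0,0,0],[0,-25,0],1],
    [[0,0,0],[0,-25,0],1],
    [[0,0,0],[0,-25,0],1],
    [[0,0,0],[0,0,0],1],
    [[0,0,0],[0,0,0],1],
  ],
)

```text
time: 33.05
tool_pos: [414.7, 326.6, 240.9]
tcp_rot: [2.221, 2.221, 0.002]
wrist_force: [-0.4, -0.7, -0.0]
finger_gap: 1.001
```

Run:
```python
from h import *
st()
for n in("wrist","scene","side"):
    p=ctrl.get_image(n); save(p,"m_"+n); print(n); me(p,[("bottle",560,-94,168,186,40),("carton",640,103,84,100,40),("tube",490,326,141,157,40),("block",490,326,32,40,72),("plate",345,-163,10,20,90)])
a=cv2.imread("pics/m_side.png")[180:370,230:430]; b=cv2.imread("pics/m_scene.png")[160:350,220:430]
cv2.imwrite("pics/m.png",cv2.resize(np.hstack([a,b]),None,fx=1.9,fy=1.9))
```

```text
t 33.05 tcp [414.7 326.6 240.9] x [-0.     1.     0.001] z [ 0.002  0.001 -1.   ] F [-0.4 -0.7 -0. ] gap 88.1
wrist
tube 1562 z 150.5 mean [486.9 327.3] rect [487.9 327.4] [29.4 34.3] 1.1 circ [490.2 327.3] 17.5
block 7289 z 37.7 mean [480.8 325.1] rect [489.8 326. ] [100.  100.7] 70.6 circ [489.7 325.9] 69.5
scene
bottle 213 z 177.7 mean [555.8 -95.3] rect [559.8 -93.3] [51.7 52.2] 81.7 circ [559.6 -94.6] 28.0
carton 121 z 91.6 mean [635.2 101.7] rect [637.  103.7] [50.8 36.8] 88.4 circ [638.2 102.2] 28.6
tube 68 z 147.8 mean [486.9 326.8] rect [487.7 327.9] [31.5 28. ] 24.5 circ [488.1 328.8] 18.3
block 485 z 35.8 mean [482.3 321.5] rect [488.1 328.1] [108.4 103.3] 68.9 circ [488.7 326.3] 70.2
plate 1148 z 14.2 mean [ 340.2 -161.9] rect [ 342.  -160.3] [ 88.1 127.6] 5.6 circ [ 341.  -160.8] 74.1
side
bottle 256 z 179.8 mean [ 561.2 -103.1] rect [562.5 -98.6] [48.  51.4] 7.3 circ [560.3 -97.6] 28.5
carton 103 z 94.0 mean [641.5 100. ] rect [641.5 101.4] [35.1 54.7] 2.8 circ [643.8 102.7] 29.0
tube 65 z 149.7 mean [492.4 319.9] rect [491.5 321.1] [34.2 32.8] 50.3 circ [491.8 321.7] 20.4
block 359 z 37.2 mean [489.1 314.2] rect [492.3 322.9] [110.2 100.5] 69.1 circ [493.4 325.9] 70.2
plate 1218 z 16.0 mean [ 345.1 -168.6] rect [ 345.  -163.2] [ 87.2 133.5] 7.2 circ [ 347.2 -163.5] 75.3
```

View pics/m.png

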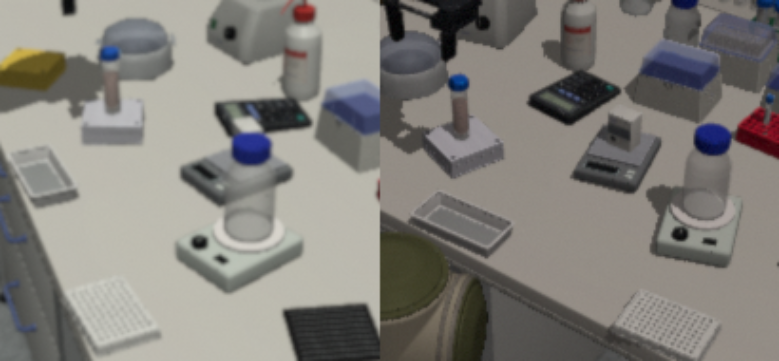

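All three stand upright on their stations, the gripper is clear and the bystanders haven't moved. Handing in.

```bash
python3 -c "
from workcell import ctrl; print(ctrl.hand_in())"
```

```text
the job is handed in; nothing more can be done
None
```

All three are swapped and the job is handed in. I parked the tube on the mat, moved the bottle from the balance to the stirrer plate and the carton from the cooling block to the balance pan, then put the tube on the bare aluminium block. The robot clock read 33 s of the 118 s allowed; the hand-in reports no verdict.

Last checks:
- **Tube:** the wrist camera puts its cap about 1 mm from the block's centre.
- **Bottle and carton:** the scene and side cameras put them within about 2–6 mm of the plate and pan centres I had measured, inside the 15 mm limit.
- **Upright and clear:** the last picture shows all three upright, with the open gripper well clear of everything.
- **Bystanders:** the well plate measures within about 2 mm of where it was earlier. The reservoir and calculator look unmoved in the last picture, but I did not re-measure them.

Disagreements:
- **Cameras:** the scene and side cameras differ by up to about 7 mm. I used wrist close-ups and the force when each thing touched down, though the tube was too light to show on the force reading, so I placed it by height.
- **Networks:** the detector often scored the yellow block above the real one, and once took something else for the balance or stirrer. I ignored those results.

I viewed 15 pictures, one over the budget of 14.

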